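# Lock the bowl holder's guide with its cam lever

## Robot

A 6-joint arm with a two-finger parallel gripper is mounted at the origin on the work surface. World frame = base frame: x ahead of the robot, y to its left, z up, the work surface at z = 0. Lengths are in m, angles in rad, forces in N, time in s.
With the tool pointing down it reaches from about 0.35 to 0.725 m from the base axis. Payload 6 kg.
Tool frame: the origin (TCP) lies at the very end of the fingers, on their centre line; the grasp point (between the pads) lies 19 mm behind it; z points along the fingers, y is the direction in which the jaws open and shut (so a half turn about z gives the same grasp; the last joint's range is limited). The gripper opens to 85 mm and grips with 20 to 120 N. Pads are 22 mm wide; open, the fingers measure 114 mm over their backs; the gripper's body (76 mm by 85 mm) begins 54 mm behind the grasp point. The pads swing forward as they close: fully open they stand 13 mm farther back than shut.
Start: joints at [-0.849, 0.04, 0.085, 0, -1.615, -0.334], TCP at [0.227, -0.555, 0.231] pointing down, gripper open.
Joint ranges: [-2.56, 2.56], [-1.29, 2.01], [-1.08, 1.49], [-3.29, 1.98], [-2.81, -0.18], [-2.99, 2.99]. Speed limits (rad/s): [2.57, 2.57, 3.01, 3.14, 3.14, 3.14].

## Interface

Orientations are given as a unit quaternion [x, y, z, w].
In Python, from cell import sensors, capture, camera_model, arm, trace gives the robot as it stands. The module is installed in compiled form; this text tells all that it offers.
- The arm moves only by the tool apply_moves, never from a script. Its argument "motion" is one flat list of numbers, 7 for each row, row after row: the turn, a rotation vector about the world's x, y, z in degrees, then the shift along the world's x, y, z in cm, then the finger opening in cm, from 0 to 8.54. In form: [rx, ry, rz, tx, ty, tz, gripper, rx, ry, rz, tx, ty, tz, gripper, ...]. A call has 1 to 8 rows; each row is the pose to reach, as a shift and turn from the pose commanded when the call began; what a row does not reach only later rows make up. A row lasts 1/10 s, in which the tool goes at most 50 mm and 8.59 degrees, less where a joint would pass 70% of its speed; a pose out of reach is approached as far as the arm can. A call with a gripper value outside its range is refused whole. The fingers move at their own pace and stop on an object; "newtons" is the grip in N (left out, the last holds). Time passes only in rows, so rows that repeat a pose let the fingers close. It gives the time, the measured TCP pose, the force and the opening at its end, in the units of the state.
- sensors.read_state(): the state, without advancing time (a new reading comes with each control period).
- capture(name): name is "scene" or "top" or "wrist"; returns (picture, depth): 480x640x3 uint8, blue, green, red; 480x640 float32, m along the optical axis (not along the pixel's ray), 0 where there is no reading.
- camera_model(name): a dict with "fx", "fy", "cx", "cy" (pixels), "eye" and "orientation" of the camera in the world. Camera axes: x right, y up, looking along -z (the intrinsics and any distortion apply to the point x, -y, -z); pixel columns grow to the right and rows downward; lengths in m; the calibration is good to about 2 mm. A picture is of the moment at which its call begins: read the wrist's pose just before it. camera_model takes no time and is no camera call; for the wrist camera it gives the pose at the moment of the call.
- arm.job_done(): hands the job in, once; it reports no verdict.
Trained networks look in the newest picture that a camera, given by its name, has taken for a name from the list of things; names that differ only in an ending like _2 or _b are one class to them, and where a whole thing is asked for, a point or a joint stands for the part that bears it (a point fixed in the world has none). Each returns a list of dicts, best first, with "p" (0 to 1); they miss things now and then, are a little off and sometimes report something else, mostly with a low value. They report only what shows in the picture. A call takes as long as a camera call.
- trace(camera, thing): "pixels" (480x640 bool, what is visible of it) and "at" ([column, row] in pixels, amid what is visible of it).
The state is a dict: "t": time; "joint_positions": joint angles; "dq": joint speeds; "joint_efforts": joint torques, N m; "position": TCP position; "tcp_rot": TCP orientation; "contact_force": force on the tool from outside, world axes, zero at the start; "torque": the same for the moment, N m; "width": finger opening in m.
Only numpy, scipy, OpenCV 4.12 (cv2) and the standard library are available. Lean on these libraries where they do the work, as an engineer would, in place of code of your own. Each camera call takes 0.05 s, during which the arm holds its last target.

## Task

On the counter stand two stack holders, one for round bowls and one for square boxes, both with their cam levers open. On the bowl holder, slide the cupped guide by its knob up against the stack of bowls, then flip its lever over centre until it lies fully down, so that the rod is clamped. Keep the bowls standing in place and leave the box holder's lever alone.

Things in the scene. Friction and masses are not known exactly. Their poses are not given: they have to be found in the camera images.
- bowl_knob (a point): Upright black knob (24 mm dia, z 76 to 108 mm) on the sliding guide with the CUPPED (three-facet) steel plate. Point: on the knob axis, 100 mm above the counter. x runs along the rod to the bowls, y left, z up. Slides level along x, 1.5 N friction, up to 86 mm. Plate face 35 mm ahead of this axis; it meets the bowl rims when the stack axis is 95 mm ahead. Carrier below it tops out at z 62.
- bowl_lever_end (a point): Free end of the bowl holder's cam lever, a steel bar 20 wide (x), 10 thick (y), 85 long from pivot to this point. z points along the bar away from the pivot (at height 66 mm); x = pivot axis, parallel to the rod. Starts 17-40 deg from upright to the rod's left (+y); goes over the top to lie level on the right. Loose to 22 deg past upright, then springs back under 10 N; snaps home past 70 deg.
- bowl_stack: Loose stack of four nested brown card bowls with a clear lid, 0.2 to 0.4 kg; rims 120 mm dia, 102 mm tall plus a 4 mm lid. Origin: centre of its underside (6 mm above the counter, on the holder's base plate). It stands against the holder's fixed cupped back stop, so it cannot be pushed further. Lies 260 mm ahead of the lever pivot along the rod.
- box_lever_end (a point): Tip of the lever of the OTHER holder, the one with a FLAT guide plate and square white boxes; same lever, same size and axes. To be left as it is.

How it is judged:
By the outcome, as a careful person would: the job done as asked, in the order asked, and still so for the second after the job is handed in, with the robot touching nothing.
It also fails if it takes over 45 s, if anything falls off the work surface, if the arm or the gripper's body presses on something with over 40 N, if the wrist force passes 120 N, or if a joint passes its speed limit or range.

## Working session

There is one attempt and no reset: what is moved stays moved. The work goes in short steps, Python scripts to look and compute and a tool call to move; the robot and the scene stay as the last step left them, time stands still between calls to the robot, and variables do not carry over. Pictures are saved under pics/ and viewed, and the job is handed in when it is done.

Besides the shell and the picture viewer there is one more tool, called as a command line: name --argument value ..., lists and objects as JSON in quotes. apply_moves: Moves the arm, as the interface text tells. Its arguments: {"type":"object","properties":{"motion":{"type":"array","items":{"type":"number"}},"newtons":{"type":"number"}},"required":["motion"]}

```bash
mkdir -p pics; cat > h.py <<'E'
import numpy as np, cv2
from cell import sensors, capture, camera_model, arm, trace
from scipy.spatial.transform import Rotation as R
def rot(o):
    o=np.array(o); return R.from_quat(o).as_matrix() if o.size==4 else o.reshape(3,3)
def w(m,u,v,d):
    x=(u-m['cx'])/m['fx']*d; y=(v-m['cy'])/m['fy']*d
    P=np.stack([x,-y,-d],-1) if np.ndim(d) else np.array([x,-y,-d])
    return P@rot(m['orientation']).T+np.array(m['eye'])
E
python3 - <<'E'
from h import *
s=sensors.read_state(); print(s['t'],s['position'],s['tcp_rot'],s['width'])
for c in ['scene','top','wrist']:
    m=camera_model(c); print(c,m)
    im,d=capture(c); cv2.imwrite(f'pics/{c}0.png',im); np.save(f'{c}0.npy',d)
    if c=='wrist': continue
    for th in ['bowl_knob','bowl_lever_end','bowl_stack','box_lever_end']:
        for r in trace(c,th)[:3]:
            px=r['pixels']; ok=px&(d>0); v,u=np.nonzero(ok)
            if len(u)==0: continue
            P=w(m,u,v,d[ok]); print(c,th,round(r['p'],2),r['at'],len(u),np.median(P,0).round(3),np.percentile(P,3,axis=0).round(3),np.percentile(P,97,axis=0).round(3))
print(sensors.read_state()['t'])
E
```

```text
0.0 [ 0.2268406  -0.55512654  0.2302737 ] [-1.92680967e-01  9.81261069e-01  8.44742342e-04 -2.13549906e-04] 0.08511842617646041
scene {'fx': 457.877455437533, 'fy': 457.877455437533, 'cx': 315.87351963473617, 'cy': 238.125407421862, 'eye': array([ 1.04630834, -0.15869509,  0.81922105]), 'orientation': array([0.23507861, 0.17982957, 0.5571329 , 0.77588808])}
scene bowl_knob 0.58 [423.4, 216.1] 1638 [0.588 0.225 0.053] [0.357 0.176 0.017] [0.609 0.276 0.107]
scene bowl_lever_end 0.85 [410.4, 159.9] 362 [0.444 0.239 0.1  ] [0.419 0.218 0.039] [0.453 0.264 0.145]
scene bowl_stack 0.62 [457.5, 261.1] 3830 [0.712 0.213 0.111] [0.653 0.169 0.02 ] [0.758 0.275 0.114]
scene bowl_stack 0.29 [229.8, 203.8] 270 [ 0.446 -0.165  0.106] [ 0.427 -0.188  0.072] [ 0.451 -0.145  0.143]
scene box_lever_end 0.71 [227.1, 206.0] 284 [ 0.446 -0.164  0.104] [ 0.335 -0.187 -0.   ] [ 0.451 -0.144  0.143]
top {'fx': 508.7771058671785, 'fy': 508.7771058671785, 'cx': 315.21977027210204, 'cy': 236.22436538564494, 'eye': array([0.47831324, 0.01594548, 1.1132212 ]), 'orientation': array([ 0.03199481, -0.0520461 , -0.69735315,  0.71411913])}
top bowl_knob 0.69 [195.3, 261.5] 1328 [0.543 0.225 0.051] [0.35  0.177 0.018] [0.602 0.261 0.107]
top bowl_lever_end 0.84 [183.9, 313.6] 378 [0.441 0.238 0.101] [0.429 0.218 0.066] [0.453 0.258 0.145]
top bowl_stack 0.93 [198.9, 184.7] 3061 [0.695 0.221 0.11 ] [0.645 0.17  0.062] [0.751 0.277 0.114]
top box_lever_end 0.5 [388.1, 319.9] 245 [ 0.439 -0.169  0.091] [ 0.424 -0.189  0.053] [ 0.45  -0.144  0.144]
wrist {'fx': 414.25475055626424, 'fy': 414.25475055626424, 'cx': 324.3415166077745, 'cy': 231.6647726689306, 'eye': array([ 0.15659503, -0.58526178,  0.37396169]), 'orientation': array([-0.08435221, -0.12651418,  0.82059205,  0.5509152 ])}
0.55
```

View pics/scene0.png

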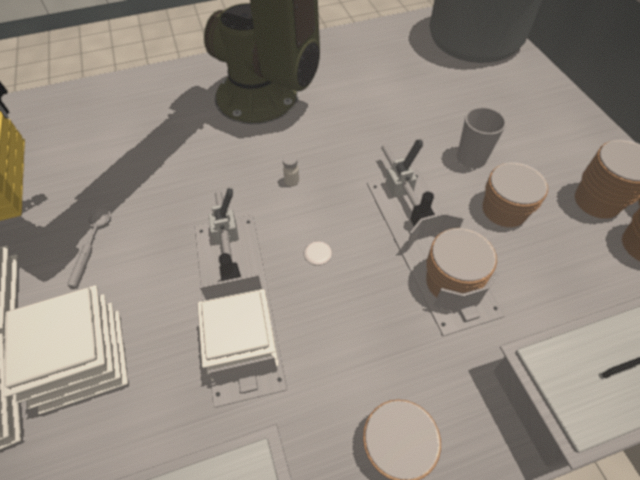

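View pics/top0.png

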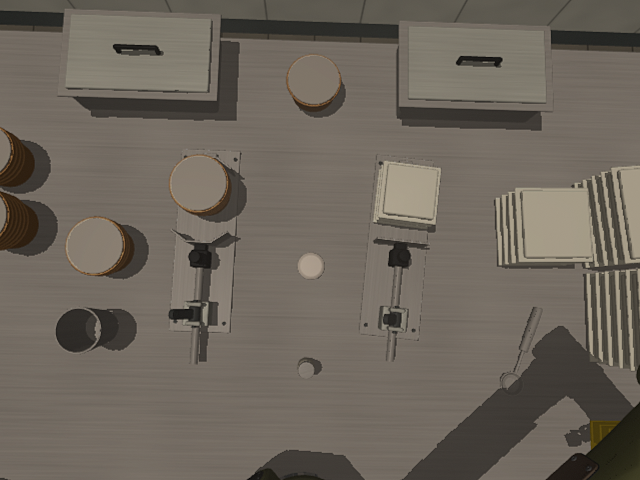

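```bash
python3 - <<'E'
from h import *
for c in ['top','scene']:
    m=camera_model(c); im=cv2.imread(f'pics/{c}0.png'); d=np.load(f'{c}0.npy')
    v,u=np.nonzero(d>0); P=w(m,u,v,d[v,u]); col=im[v,u].astype(int)
    # knob: dark, z .1-.112, x<.64
    k=(P[:,0]>.45)&(P[:,0]<.63)&(P[:,1]>.15)&(P[:,1]<.3)&(P[:,2]>.095)&(P[:,2]<.115)&(col.max(1)<70)
    Q=P[k]; print(c,'knob',k.sum(),Q.mean(0).round(4),Q.min(0).round(4),Q.max(0).round(4))
    k=(P[:,0]>.63)&(P[:,1]>.13)&(P[:,1]<.3)&(P[:,2]>.1)&(P[:,2]<.13)
    Q=P[k]; print('stack top',k.sum(),Q.mean(0).round(4),np.percentile(Q,1,axis=0).round(3),np.percentile(Q,99,axis=0).round(3))
    (cx,cy),r=cv2.minEnclosingCircle(Q[:,:2].astype(np.float32)); print('circ',cx,cy,r)
    k=(P[:,0]>.41)&(P[:,0]<.47)&(P[:,1]>.2)&(P[:,1]<.28)&(P[:,2]>.075)&(P[:,2]<.16)
    Q=P[k]; print('lever',k.sum(),Q.min(0).round(3),Q.max(0).round(3))
    for z0 in np.arange(.07,.16,.01):
        q=Q[(Q[:,2]>=z0)&(Q[:,2]<z0+.01)]
        if len(q): print(z0.round(2),len(q),q.mean(0).round(4),q[:,0].min().round(3),q[:,0].max().round(3))
    k=(P[:,0]>.3)&(P[:,0]<.65)&(P[:,1]>.15)&(P[:,1]<.3)&(P[:,2]>.025)&(P[:,2]<.065)
    Q=P[k]; 
    for x0 in np.arange(.3,.65,.02):
        q=Q[(Q[:,0]>=x0)&(Q[:,0]<x0+.02)]
        if len(q): print(x0.round(2),len(q),'y',q[:,1].min().round(3),q[:,1].max().round(3),'zmax',q[:,2].max().round(3), 'ymed',np.median(q[:,1]).round(3))
E
```

```text
top knob 122 [0.5518 0.2258 0.1061] [0.45   0.2151 0.0954] [0.5636 0.2417 0.1114]
stack top 7198 [0.8634 0.2388 0.1099] [0.647 0.172 0.101] [1.06  0.298 0.116]
circ 0.8542224764823914 0.23995311558246613 0.2141813039779663
lever 406 [0.418 0.214 0.075] [0.463 0.261 0.148]
0.07 138 [0.4403 0.2275 0.0775] 0.418 0.463
0.08 45 [0.4388 0.2302 0.0831] 0.418 0.462
0.09 31 [0.4407 0.2345 0.0951] 0.43 0.45
0.1 35 [0.4397 0.2386 0.1052] 0.43 0.45
0.11 31 [0.4412 0.2419 0.1151] 0.431 0.45
0.12 36 [0.4414 0.2457 0.1254] 0.431 0.45
0.13 41 [0.4415 0.2506 0.1361] 0.432 0.45
0.14 49 [0.4403 0.2549 0.1438] 0.432 0.449
0.32 7 y 0.223 0.237 zmax 0.049 ymed 0.228
0.34 81 y 0.222 0.237 zmax 0.054 ymed 0.228
0.36 81 y 0.222 0.237 zmax 0.054 ymed 0.229
0.38 77 y 0.221 0.238 zmax 0.053 ymed 0.228
0.4 82 y 0.203 0.253 zmax 0.065 ymed 0.226
0.42 124 y 0.202 0.253 zmax 0.065 ymed 0.211
0.44 122 y 0.202 0.253 zmax 0.064 ymed 0.21
0.46 95 y 0.202 0.255 zmax 0.064 ymed 0.225
0.48 71 y 0.219 0.234 zmax 0.053 ymed 0.226
0.5 78 y 0.219 0.236 zmax 0.052 ymed 0.226
0.52 114 y 0.209 0.243 zmax 0.065 ymed 0.225
0.54 10
[... 794 characters left out ...]
 35 [0.444  0.2547 0.1436] 0.434 0.452
0.32 4 y 0.224 0.234 zmax 0.047 ymed 0.229
0.34 43 y 0.221 0.237 zmax 0.051 ymed 0.228
0.36 48 y 0.221 0.236 zmax 0.051 ymed 0.227
0.38 41 y 0.222 0.236 zmax 0.052 ymed 0.226
0.4 15 y 0.204 0.224 zmax 0.056 ymed 0.213
0.42 110 y 0.202 0.255 zmax 0.063 ymed 0.208
0.44 100 y 0.202 0.255 zmax 0.065 ymed 0.205
0.46 235 y 0.202 0.254 zmax 0.065 ymed 0.224
0.48 56 y 0.219 0.235 zmax 0.051 ymed 0.226
0.5 59 y 0.22 0.235 zmax 0.052 ymed 0.224
0.52 39 y 0.209 0.234 zmax 0.064 ymed 0.222
0.54 118 y 0.208 0.245 zmax 0.065 ymed 0.211
0.56 112 y 0.208 0.243 zmax 0.065 ymed 0.221
0.58 362 y 0.185 0.268 zmax 0.065 ymed 0.235
0.6 125 y 0.167 0.284 zmax 0.065 ymed 0.269
```

The images show the bowl holder: the lever leans left at scene (410,160) / top (185,314), the knob is at top (200,255) and the stack at top (200,185). The box holder is on the right, with its lever at top (390,320). Next I'm refining the knob, stack and rod fits.

```bash
python3 - <<'E'
from h import *
for c in ['top','scene']:
    m=camera_model(c); im=cv2.imread(f'pics/{c}0.png'); d=np.load(f'{c}0.npy')
    v,u=np.nonzero(d>0); P=w(m,u,v,d[v,u]); col=im[v,u].astype(int)
    k=(P[:,0]>.5)&(P[:,0]<.585)&(P[:,1]>.19)&(P[:,1]<.26)&(P[:,2]>.08)&(P[:,2]<.115)
    Q=P[k]; print(c,'knob',k.sum(),Q.mean(0).round(4),Q.min(0).round(4),Q.max(0).round(4))
    for lo,hi in ((.08,.09),(.09,.1),(.103,.112)):
        q=Q[(Q[:,2]>lo)&(Q[:,2]<hi)]; print(lo,len(q),q.mean(0).round(4),q.min(0).round(4),q.max(0).round(4)) if len(q) else 0
    k=(P[:,0]>.63)&(P[:,0]<.79)&(P[:,1]>.13)&(P[:,1]<.3)&(P[:,2]>.105)&(P[:,2]<.13)
    Q=P[k]; (cx,cy),r=cv2.minEnclosingCircle(Q[:,:2].astype(np.float32)); print('stack',cx,cy,r,Q.mean(0))
    k=(P[:,0]>.62)&(P[:,0]<.79)&(P[:,1]>.13)&(P[:,1]<.3)&(P[:,2]>.075)&(P[:,2]<.13)
    Q=P[k]; (cx,cy),r=cv2.minEnclosingCircle(Q[:,:2].astype(np.float32)); print('stack all',cx,cy,r)
    k=(P[:,0]>.32)&(P[:,0]<.60)&(P[:,1]>.21)&(P[:,1]<.245)&(P[:,2]>.043)&(P[:,2]<.056)&((P[:,0]<.4)|((P[:,0]>.48)&(P[:,0]<.52)))
    Q=P[k]; f=np.polyfit(Q[:,0],Q[:,1],1); print('rod',np.degrees(np.arctan(f[0])),np.polyval(f,[.44,.55,.70]))
    # plate top
    k=(P[:,0]>.55)&(P[:,0]<.65)&(P[:,1]>.15)&(P[:,1]<.3)&(P[:,2]>.055)&(P[:,2]<.09)
    Q=P[k]; 
    for y0 in np.arange(.16,.3,.01):
        q=Q[(Q[:,1]>=y0)&(Q[:,1]<y0+.01)]
        if len(q): print(y0.round(2),len(q),q[:,0].mean().round(3),q[:,0].max().round(3),q[:,2].max().round(3))
m=camera_model('scene'); im=cv2.imread('pics/scene0.png'); cv2.imwrite('pics/crop_s.png',cv2.resize(im[120:340,340:540],None,fx=3,fy=2.7))
im=cv2.imread('pics/top0.png'); cv2.imwrite('pics/crop_t.png',cv2.resize(im[140:370,140:260],None,fx=2.6,fy=2.6))
E
```

```text
top knob 147 [0.5537 0.2243 0.1024] [0.5411 0.2074 0.0801] [0.5847 0.2387 0.1113]
0.08 20 [0.5606 0.218  0.0834] [0.5411 0.2074 0.0801] [0.5847 0.2259 0.0883]
0.09 12 [0.551  0.2176 0.0948] [0.5429 0.2151 0.0902] [0.5631 0.221  0.0999]
0.103 109 [0.553  0.2264 0.1068] [0.5416 0.2152 0.1032] [0.5636 0.2387 0.1113]
stack 0.7003915905952454 0.2248915731906891 0.05995849147439003 [0.69906199 0.22457485 0.11030735]
stack all 0.7075110077857971 0.2237699329853058 0.0668666735291481
rod -0.9918915032706747 [0.22798642 0.22608194 0.22348491]
0.16 4 0.606 0.606 0.078
0.17 23 0.602 0.608 0.081
0.18 26 0.596 0.602 0.082
0.19 30 0.606 0.65 0.089
0.2 41 0.603 0.649 0.09
0.21 89 0.578 0.645 0.088
0.22 56 0.588 0.642 0.081
0.23 44 0.592 0.644 0.08
0.24 27 0.6 0.646 0.09
0.25 18 0.6 0.65 0.082
0.26 15 0.597 0.602 0.083
0.27 15 0.604 0.608 0.082
0.28 4 0.609 0.61 0.077
scene knob 186 [0.5582 0.224  0.0996] [0.5435 0.2145 0.0801] [0.5664 0.2379 0.1113]
0.08 41 [0.5607 0.2214 0.0849] [0.547  0.2145 0.0801] [0.5661 0.2347 0.0896]
0.09 37 [0.5607 0.2219 0.0953] [0.5473 0.2154 0.0902] [0.5663 0.2358 0.0998]
0.103 97 [0.5558 0.2261 0.1073] [0.5435 0.2149 0.1031] [0.5656 0.2379 0.1113]
stack 0.7023777365684509 0.22501419484615326 0.060135290026664734 [0.7053668  0.22270766 0.11109976]
stack all 0.709160566329956 0.2241591513156891 0.06691807508468628
rod -0.9202297120972442 [0.22706304 0.22529617 0.22288681]
0.16 13 0.609 0.612 0.08
0.17 24 0.606 0.61 0.081
0.18 24 0.599 0.603 0.082
0.19 22 0.592 0.596 0.082
0.2 42 0.581 0.59 0.082
0.21 113 0.57 0.59 0.089
0.22 96 0.573 0.591 0.09
0.23 71 0.575 0.59 0.088
0.24 48 0.582 0.59 0.084
0.25 55 0.591 0.597 0.081
0.26 57 0.599 0.605 0.082
0.27 55 0.606 0.611 0.082
0.28 16 0.61 0.613 0.08
```

View pics/crop_s.png

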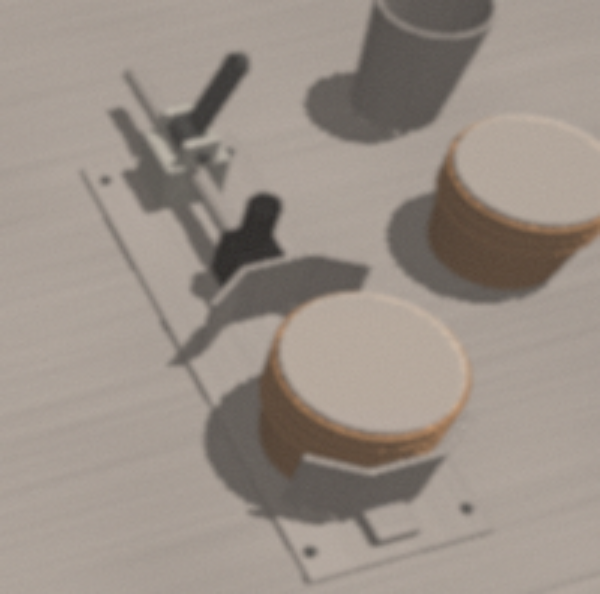

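View pics/crop_t.png

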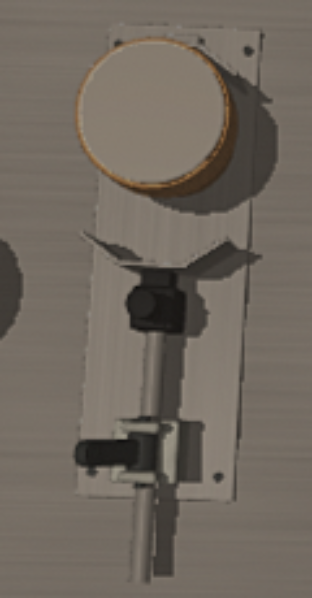

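apply_moves --motion '[0,0,-23.2,32.7,78.2,0,5.5,0,0,-23.2,32.7,78.2,0,5.5,0,0,-23.2,32.7,78.2,0,5.5,0,0,-23.2,32.7,78.2,0,5.5,0,0,-23.2,32.7,78.2,0,5.5,0,0,-23.2,32.7,78.2,0,5.5,0,0,-23.2,32.7,78.2,0,5.5,0,0,-23.2,32.7,78.2,0,5.5]'

```text
t: 1.35
position: [0.3783, -0.1928, 0.2318]
tcp_rot: [0.009, 1.0, 0.0, 0.001]
contact_force: [1.8, 0.3, -0.3]
width: 0.0548
```

apply_moves --motion '[0,0,0,17.3,41.2,0,5.5,0,0,0,17.3,41.2,0,5.5,0,0,0,17.3,41.2,0,5.5,0,0,0,17.3,41.2,0,5.5,0,0,0,17.3,41.2,0,5.5,0,0,0,17.3,41.2,0,5.5,0,0,0,17.3,41.2,0,5.5,0,0,0,17.3,41.2,0,5.5]'

```text
t: 2.15
position: [0.5334, 0.1764, 0.2317]
tcp_rot: [0.008, 1.0, 0.0, 0.0]
contact_force: [0.6, -1.2, 0.7]
width: 0.0553
```

apply_moves --motion '[0,0,0,0,0,0,5.5,0,0,0,0,0,0,5.5,0,0,0,0,0,0,5.5]'

```text
t: 2.45
position: [0.5329, 0.1736, 0.2318]
tcp_rot: [0.009, 1.0, 0.0, 0.0]
contact_force: [-0.3, -0.4, 0.9]
width: 0.0552
```

```bash
python3 - <<'E'
from h import *
s=sensors.read_state(); print(s['t'],s['position'],s['tcp_rot'],s['joint_positions'],s['contact_force'])
m=camera_model('wrist'); im,d=capture('wrist'); cv2.imwrite('pics/wrist1.png',im)
v,u=np.nonzero(d>0); P=w(m,u,v,d[v,u])
k=(P[:,0]>.5)&(P[:,0]<.585)&(P[:,1]>.19)&(P[:,1]<.26)&(P[:,2]>.1)&(P[:,2]<.118)
Q=P[k];print(k.sum(),Q.mean(0),Q.min(0),Q.max(0))
E
```

```text
2.45 [0.53286384 0.17358895 0.2318222 ] [8.73797006e-03 9.99961787e-01 7.63675098e-05 2.56948866e-04] [ 6.73300097e-01 -6.54451151e-02 -1.89323653e-02  2.05600132e-04
 -1.61681386e+00 -2.26156308e+00] [-0.31760185 -0.43196995  0.94869357]
965 [0.55293839 0.22680602 0.10747451] [0.54233166 0.21544861 0.10004455] [0.56576647 0.23950134 0.11021019]
```

View pics/wrist1.png

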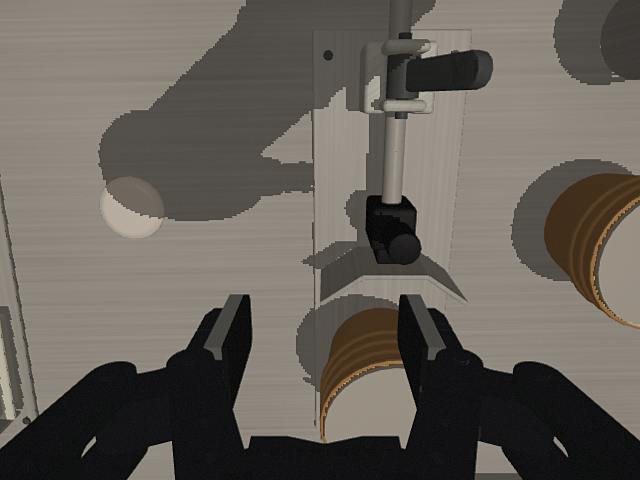

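The wrist view shows the knob at (403,247), between lever and stack. It measures (0.554, 0.227), which agrees with the other cameras.

apply_moves --motion '[0,0,0,2.1,5.3,0,5.5,0,0,0,2.1,5.3,0,5.5,0,0,0,2.1,5.3,-5,5.5,0,0,0,2.1,5.3,-10,5.5,0,0,0,2.1,5.3,-13,5.5,0,0,0,2.1,5.3,-15.3,5.5,0,0,0,2.1,5.3,-15.3,5.5,0,0,0,2.1,5.3,-15.3,5.5]'

```text
t: 3.3
position: [0.5544, 0.2265, 0.08]
tcp_rot: [0.009, 1.0, 0.0, 0.001]
contact_force: [0.2, 0.2, 0.5]
width: 0.0549
```

apply_moves --motion '[0,0,0,0,0,0,4,0,0,0,0,0,0,3,0,0,0,0,0,0,2,0,0,0,0,0,0,2,0,0,0,0,0,0,2]' --newtons 20

```text
t: 3.8
position: [0.5547, 0.228, 0.0803]
tcp_rot: [0.008, 1.0, 0.001, 0.001]
contact_force: [-1.9, 0.9, 5.8]
width: 0.0234
```

apply_moves --motion '[0,0,0,1.0,0,0,2,0,0,0,2.0,0,0,2,0,0,0,3.0,-0.05,0,2,0,0,0,4.0,-0.07,0,2,0,0,0,4.6,-0.08,0,2,0,0,0,4.6,-0.08,0,2]'

```text
t: 4.4
position: [0.6017, 0.2272, 0.0803]
tcp_rot: [0.009, 1.0, 0.001, 0.002]
contact_force: [1.9, 1.5, 5.8]
width: 0.023
```

```bash
python3 - <<'E'
from h import *
s=sensors.read_state(); print(s['t'],s['position'],s['contact_force'],s['width'])
for c in ['scene']:
    m=camera_model(c); im,d=capture(c); cv2.imwrite('pics/s2.png',cv2.resize(im[150:340,370:540],None,fx=3.5,fy=3))
    v,u=np.nonzero(d>0); P=w(m,u,v,d[v,u])
    k=(P[:,0]>.66)&(P[:,0]<.79)&(P[:,1]>.13)&(P[:,1]<.3)&(P[:,2]>.105)&(P[:,2]<.13)
    Q=P[k]; print('stack',cv2.minEnclosingCircle(Q[:,:2].astype(np.float32)))
E
```

```text
4.4 [0.60170096 0.22715553 0.08033652] [1.91921345 1.48197549 5.77274135] 0.02304744400575857
stack ((0.7027435898780823, 0.22531525790691376), 0.06022752448916435)
```

View pics/s2.png

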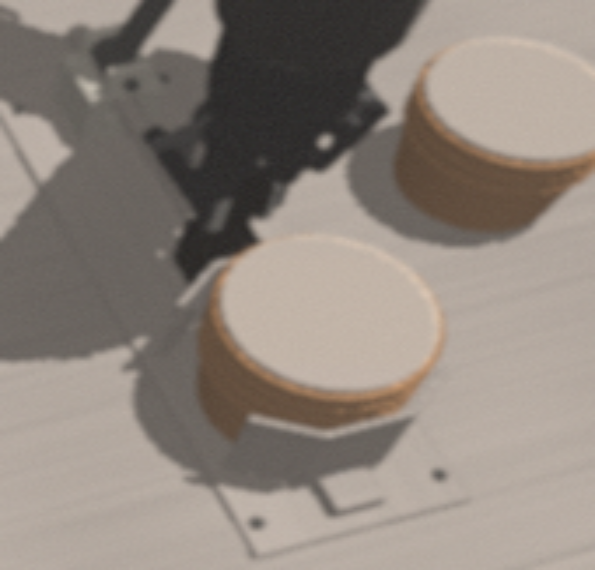

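The guide sits just short of the stack and the bowls haven't moved. I'll creep in the rest while watching the force.

apply_moves --motion '[0,0,0,0.1,0,0,2,0,0,0,0.2,0,0,2,0,0,0,0.3,-0.01,0,2,0,0,0,0.3,-0.01,0,2]'

```text
t: 4.85
position: [0.6038, 0.2271, 0.0803]
tcp_rot: [0.008, 1.0, 0.001, 0.001]
contact_force: [-1.3, 2.6, 6.0]
width: 0.0231
```

apply_moves --motion '[0,0,0,0.1,0,0,2,0,0,0,0.1,0,0,2]'

```text
t: 5.05
position: [0.6048, 0.2271, 0.0804]
tcp_rot: [0.008, 1.0, 0.001, 0.001]
contact_force: [-0.7, 1.6, 6.1]
width: 0.0236
```

apply_moves --motion '[0,0,0,0.1,0,0,2,0,0,0,0.1,0,0,2]'

```text
t: 5.25
position: [0.6057, 0.2271, 0.0803]
tcp_rot: [0.008, 1.0, 0.001, 0.001]
contact_force: [-2.1, 2.1, 6.4]
width: 0.0233
```

apply_moves --motion '[0,0,0,0.1,0,0,2,0,0,0,0.1,0,0,2]'

```text
t: 5.45
position: [0.6067, 0.2271, 0.0803]
tcp_rot: [0.008, 1.0, 0.001, 0.001]
contact_force: [-1.1, 2.1, 5.9]
width: 0.0232
```

apply_moves --motion '[0,0,0,0.1,0,0,2,0,0,0,0.1,0,0,2]'

```text
t: 5.65
position: [0.6076, 0.227, 0.0803]
tcp_rot: [0.008, 1.0, 0.001, 0.001]
contact_force: [-1.8, 2.1, 6.0]
width: 0.0234
```

apply_moves --motion '[0,0,0,0.1,0,0,2,0,0,0,0.1,0,0,2]'

```text
t: 5.85
position: [0.6083, 0.227, 0.0803]
tcp_rot: [0.008, 1.0, 0.001, 0.001]
contact_force: [-2.5, 1.5, 7.4]
width: 0.0231
```

apply_moves --motion '[0,0,0,0.1,0,0,2,0,0,0,0.1,0,0,2]'

```text
t: 6.05
position: [0.6085, 0.227, 0.0803]
tcp_rot: [0.008, 1.0, 0.0, -0.0]
contact_force: [-8.1, 1.9, 8.8]
width: 0.0232
```

```bash
python3 - <<'E'
from h import *
s=sensors.read_state(); print(s['t'],s['position'],s['contact_force'],s['width'])
for c in ['scene','top']:
    m=camera_model(c); im,d=capture(c); cv2.imwrite(f'pics/{c}3.png',cv2.resize(im[150:340,370:540] if c=='scene' else im[130:350,140:280],None,fx=3,fy=2.6))
    v,u=np.nonzero(d>0); P=w(m,u,v,d[v,u])
    k=(P[:,0]>.66)&(P[:,0]<.79)&(P[:,1]>.13)&(P[:,1]<.3)&(P[:,2]>.105)&(P[:,2]<.13)
    Q=P[k]; print('stack',cv2.minEnclosingCircle(Q[:,:2].astype(np.float32)))
E
```

```text
6.05 [0.60845606 0.22702958 0.08027233] [-8.06342943  1.900868    8.84108117] 0.02322878455327278
stack ((0.7038255929946899, 0.224945068359375), 0.060060594230890274)
stack ((0.7033937573432922, 0.22345179319381714), 0.05971613898873329)
```

View pics/scene3.png

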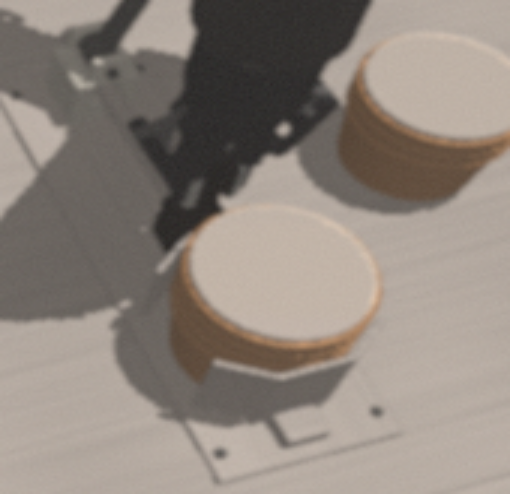

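The force rose to 8 N at x = 0.6085, which is plate contact, and the bowls are still standing. I'll relieve the push, release the knob and lift.

apply_moves --motion '[0,0,0,-0.06,0,0,2,0,0,0,-0.06,0,0,4.5,0,0,0,-0.06,0,0,4.5,0,0,0,-0.06,0,0,4.5,0,0,0,-0.06,0,3,4.5,0,0,0,-0.06,0,8,4.5,0,0,0,-0.06,0,13,4.5,0,0,0,-0.06,0,13,4.5]'

```text
t: 6.95
position: [0.6112, 0.2266, 0.218]
tcp_rot: [0.009, 1.0, 0.003, 0.006]
contact_force: [-0.2, 1.4, 1.3]
width: 0.0452
```

```bash
python3 - <<'E'
from h import *
s=sensors.read_state(); print(s['t'],s['position'],s['contact_force'],s['width'])
for c in ['scene','top']:
    m=camera_model(c); im,d=capture(c); cv2.imwrite(f'pics/{c}4.png',cv2.resize(im[150:340,370:540] if c=='scene' else im[130:350,140:280],None,fx=3,fy=2.6))
    v,u=np.nonzero(d>0); P=w(m,u,v,d[v,u])
    k=(P[:,0]>.66)&(P[:,0]<.79)&(P[:,1]>.13)&(P[:,1]<.3)&(P[:,2]>.105)&(P[:,2]<.13)
    Q=P[k]; print('stack',cv2.minEnclosingCircle(Q[:,:2].astype(np.float32)))
    k=(P[:,0]>.57)&(P[:,0]<.635)&(P[:,1]>.2)&(P[:,1]<.25)&(P[:,2]>.095)&(P[:,2]<.115)
    Q=P[k];print('knob',k.sum(),Q.min(0),Q.max(0)) if k.sum() else 0
    k=(P[:,0]>.41)&(P[:,0]<.47)&(P[:,1]>.2)&(P[:,1]<.28)&(P[:,2]>.085)&(P[:,2]<.16)
    Q=P[k]; print('lever',k.sum(),Q.min(0).round(3),Q.max(0).round(3))
E
```

```text
6.95 [0.61117094 0.22657289 0.21796561] [-0.17865925  1.36279729  1.31588829] 0.04517243912564748
stack ((0.7037175297737122, 0.2253856211900711), 0.06029876321554184)
knob 136 [0.59763643 0.21392821 0.09532169] [0.61983837 0.23797405 0.11046664]
lever 247 [0.431 0.231 0.085] [0.454 0.262 0.147]
stack ((0.7012044787406921, 0.22497224807739258), 0.05985840782523155)
knob 106 [0.59507411 0.21432026 0.09519964] [0.61651378 0.23773384 0.11125313]
lever 230 [0.43  0.231 0.086] [0.45  0.261 0.149]
```

View pics/scene4.png

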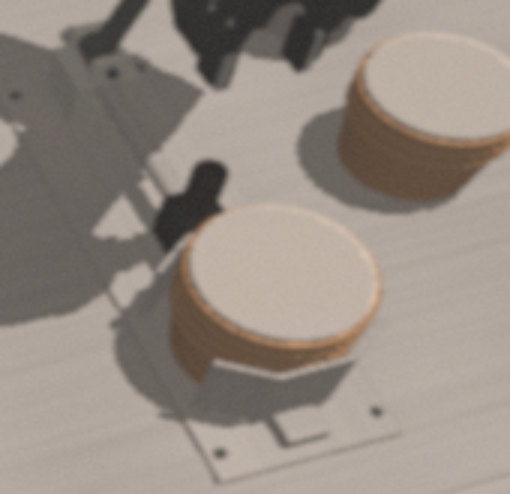

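The knob is at x≈0.607 and the stack at 0.702, so the offset is 95 mm, as it should be. Next is the lever: fingers shut, starting on its left (+y) side.

apply_moves --motion '[0,0,0,-5,2,0,0,0,0,0,-10,4,0,0,0,0,0,-14,6,0,0,0,0,0,-16.5,6.9,0,0,0,0,0,-16.5,6.9,0,0,0,0,0,-16.5,6.9,0,0,0,0,0,-16.5,6.9,0,0]'

```text
t: 7.75
position: [0.4436, 0.2948, 0.2074]
tcp_rot: [0.009, 1.0, -0.001, -0.001]
contact_force: [-1.3, 0.4, -1.8]
width: 0.0001
```

```bash
python3 - <<'E'
from h import *
s=sensors.read_state(); print(s['t'],s['position'],s['tcp_rot'],s['contact_force'],s['width'])
im,d=capture('wrist'); cv2.imwrite('pics/w5.png',im)
E
```

```text
7.75 [0.4436044  0.2948491  0.20735554] [ 8.84850876e-03  9.99960498e-01 -6.43258320e-04 -5.40416560e-04] [-1.27940281  0.38731236 -1.81783846] 6.33338412995504e-05
```

View pics/w5.png

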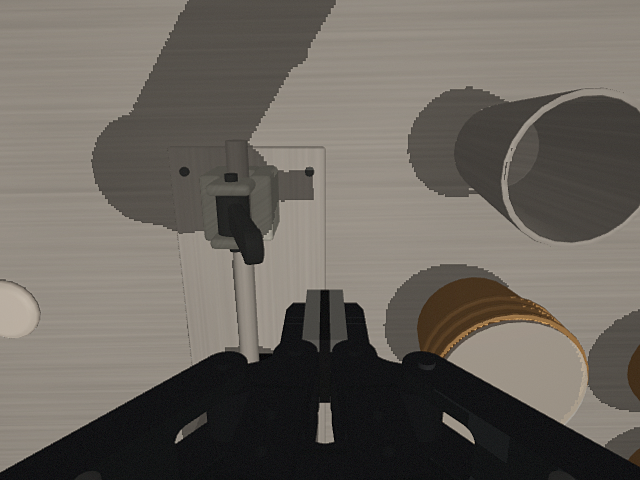

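The wrist view shows the shut fingers at (325,300), to the left (+y) of the lever at (240,225), with the cup clear. I'll go down and push.

apply_moves --motion '[0,0,0,0,0,-5,0,0,0,0,0,0,-8.2,0,0,0,0,0,0,-8.2,0,0,0,0,0,-1.5,-8.2,0,0,0,0,0,-3,-8.2,0,0,0,0,0,-4,-8.2,0,0,0,0,0,-5,-8.2,0,0,0,0,0,-5,-8.2,0]'

```text
t: 8.6
position: [0.4436, 0.2441, 0.1274]
tcp_rot: [0.009, 1.0, 0.001, 0.0]
contact_force: [0.7, 0.5, -0.8]
width: -0.0003
```

```bash
python3 - <<'E'
from h import *
s=sensors.read_state(); print(s['t'],s['position'],s['contact_force'])
im,d=capture('scene'); cv2.imwrite('pics/s6.png',cv2.resize(im[110:340,340:540],None,fx=3,fy=2.6))
E
```

```text
8.6 [0.44362995 0.24414291 0.12743486] [ 0.74182169  0.46010091 -0.84694209]
```

View pics/s6.png

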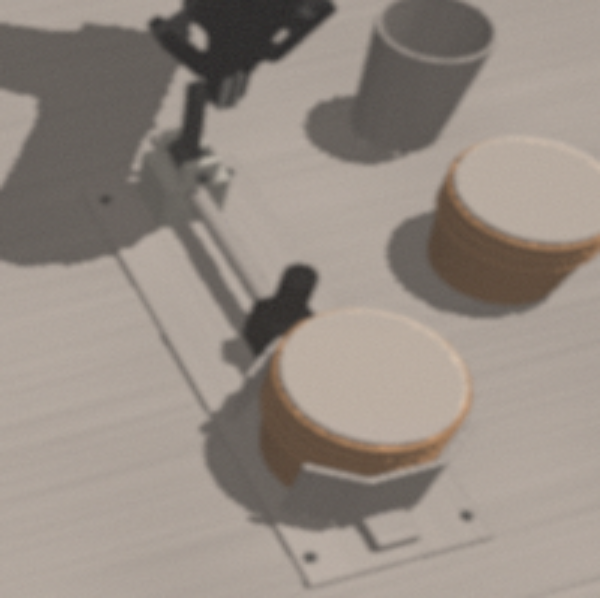

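The lever is upright, with its tip against the fingers. I'll follow the arc over the top.

apply_moves --motion '[0,0,0,0,-1.2,0,0,0,0,0,0,-2.2,0,0,0,0,0,0,-3.2,-0.4,0,0,0,0,-0.05,-4.2,-0.9,0,0,0,0,-0.1,-4.8,-1.4,0,0,0,0,-0.1,-5.3,-1.9,0,0,0,0,-0.1,-5.3,-1.9,0]'

```text
t: 9.35
position: [0.4416, 0.1909, 0.106]
tcp_rot: [0.009, 1.0, -0.001, -0.001]
contact_force: [0.6, 0.8, -0.7]
width: 0.0001
```

```bash
python3 - <<'E'
from h import *
s=sensors.read_state(); print(s['t'],s['position'],s['contact_force'])
im,d=capture('scene'); cv2.imwrite('pics/s7.png',cv2.resize(im[110:340,340:540],None,fx=3,fy=2.6))
E
```

```text
9.35 [0.44162541 0.19093248 0.10600326] [ 0.64403149  0.80618762 -0.73725011]
```

View pics/s7.png

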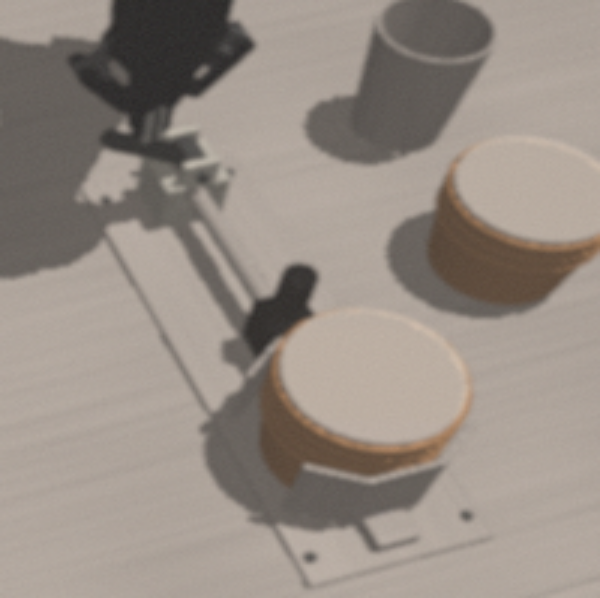

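The lever already looks well over. I'll press along the rest of the arc to seat it.

apply_moves --motion '[0,0,0,0,-0.6,-0.8,0,0,0,0,0,-1.1,-1.6,0,0,0,0,0,-1.5,-2.3,0,0,0,0,0,-1.7,-2.8,0,0,0,0,0,-1.8,-3.1,0,0,0,0,0,-1.8,-3.3,0,0,0,0,0,-1.8,-3.3,0]'

```text
t: 10.1
position: [0.4418, 0.1737, 0.0733]
tcp_rot: [0.009, 1.0, -0.001, -0.001]
contact_force: [-0.5, -0.0, -0.0]
width: 0.0002
```

apply_moves --motion '[0,0,0,0,0,-0.1,0,0,0,0,0,0,-0.2,0,0,0,0,0,0,-0.3,0]'

```text
t: 10.4
position: [0.4423, 0.1741, 0.0712]
tcp_rot: [0.009, 1.0, -0.0, -0.0]
contact_force: [-1.3, -0.4, 4.5]
width: -0.0001
```

apply_moves --motion '[0,0,0,0,0,3,0,0,0,0,0,0,8,0,0,0,0,-10,-8,12,0,0,0,0,-10,-20,12,0,0,0,0,-10,-20,12,0,0,0,0,-10,-20,12,0,0,0,0,-10,-20,12,0]'

```text
t: 11.1
position: [0.3413, -0.0276, 0.1924]
tcp_rot: [0.009, 1.0, 0.0, 0.001]
contact_force: [0.4, -0.7, -0.2]
width: 0.0001
```

```bash
python3 - <<'E'
from h import *
s=sensors.read_state(); print(s['t'],s['position'],s['contact_force'])
for c in ['scene','top']:
    m=camera_model(c); im,d=capture(c); cv2.imwrite(f'pics/{c}8.png',cv2.resize(im[110:340,340:540] if c=='scene' else im[130:380,140:280],None,fx=3,fy=2.4)); cv2.imwrite(f'pics/{c}8f.png',im)
    v,u=np.nonzero(d>0); P=w(m,u,v,d[v,u])
    k=(P[:,0]>.66)&(P[:,0]<.79)&(P[:,1]>.13)&(P[:,1]<.3)&(P[:,2]>.105)&(P[:,2]<.13)
    Q=P[k]; print('stack',cv2.minEnclosingCircle(Q[:,:2].astype(np.float32)))
    k=(P[:,0]>.57)&(P[:,0]<.635)&(P[:,1]>.2)&(P[:,1]<.25)&(P[:,2]>.095)&(P[:,2]<.115)
    Q=P[k];print('knob',k.sum(),Q.min(0),Q.max(0)) if k.sum() else 0
    k=(P[:,0]>.41)&(P[:,0]<.47)&(P[:,1]>.12)&(P[:,1]<.2)&(P[:,2]>.04)&(P[:,2]<.16)
    Q=P[k]; print('lever',k.sum(),Q.min(0).round(3),Q.max(0).round(3))
    for y0 in np.arange(.13,.2,.01):
        q=Q[(Q[:,1]>=y0)&(Q[:,1]<y0+.01)]
        if len(q): print(y0.round(2),len(q),np.median(q,0).round(4))
    k=(P[:,0]>.41)&(P[:,0]<.47)&(P[:,1]>-.2)&(P[:,1]<-.13)&(P[:,2]>.085)&(P[:,2]<.16)
    Q=P[k]; print('boxlever',k.sum(),Q.min(0).round(3),Q.max(0).round(3)) if k.sum() else 0
E
```

```text
11.1 [ 0.34133912 -0.0276312   0.1923824 ] [ 0.42257996 -0.70421481 -0.18946146]
stack ((0.7036274671554565, 0.2247805893421173), 0.059802085161209106)
knob 136 [0.59705482 0.21339865 0.09500964] [0.61973795 0.23773534 0.11014978]
lever 215 [0.43  0.143 0.061] [0.452 0.199 0.075]
0.14 23 [0.4429 0.1465 0.0675]
0.15 41 [0.4419 0.1544 0.0697]
0.16 39 [0.4444 0.1653 0.0702]
0.17 40 [0.4451 0.1753 0.0694]
0.18 35 [0.4433 0.1851 0.07  ]
0.19 37 [0.4446 0.1944 0.0697]
boxlever 193 [ 0.429 -0.178  0.085] [ 0.452 -0.142  0.145]
stack ((0.7008445262908936, 0.22511501610279083), 0.05990689992904663)
knob 121 [0.59402981 0.21412373 0.09604085] [0.61771443 0.23799565 0.11214331]
lever 270 [0.429 0.144 0.061] [0.449 0.2   0.074]
0.14 21 [0.4391 0.1468 0.0692]
0.15 51 [0.4389 0.1546 0.0693]
0.16 49 [0.4406 0.1646 0.0692]
0.17 50 [0.4386 0.1744 0.0694]
0.18 51 [0.4401 0.1845 0.0698]
0.19 48 [0.4382 0.1946 0.0701]
boxlever 132 [ 0.429 -0.178  0.085] [ 0.45  -0.142  0.146]
```

View pics/scene8.png

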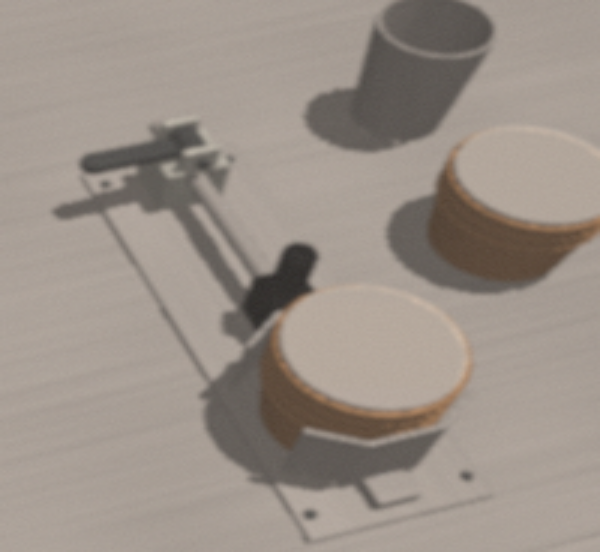

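View pics/top8.png

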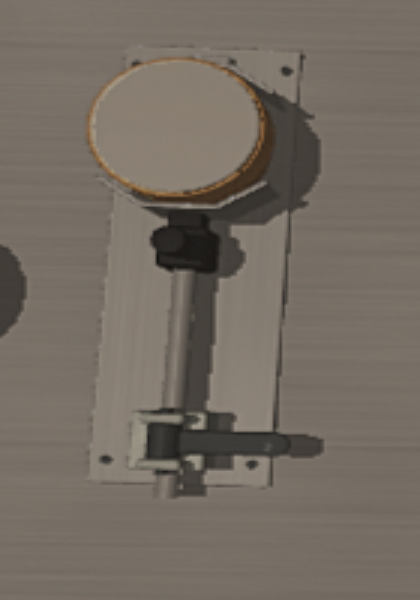

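The pictures show the lever lying level to the right: top face at z≈0.070 along its whole length, tip at y≈0.143. The plate is on the rims, the bowls stand in place, and the arm is clear. I'll hand the job in.

```bash
python3 - <<'E'
from h import *
print(arm.job_done()); print(sensors.read_state()['t'])
E
```

```text
the job is handed in; nothing more can be done
None
the job is handed in; nothing more can be done
```

The job is done and handed in at about 11.2 s. The cupped guide is against the bowls, and the bowl holder's lever is fully down.

- **Guide:** I gripped the knob and slid it about 54 mm along the rod, until the plate met the bowl rims at about 8 N. I then eased the push off and let go.
- **Lever:** With the fingers shut, I pushed the lever from its left side over the top and down. It dropped home ahead of the fingers; a light 4.5 N press showed it seated.

**Last checks:**
- **Lever:** its top face is level at about z 70 mm, with the tip at y 0.143.
- **Guide and stack:** the knob is at x≈0.607 and the stack axis at 0.702, so the gap is the specified 95 mm.
- **Bowls and box lever:** the bowls are standing and have moved no more than about 1 mm. The box lever was not touched; its tip still reads about z 145 mm.
- **Robot:** it was clear of everything when I handed in.

The scene and top cameras differed by 2–3 mm in x on the stack and knob, slightly more than the stated calibration. No check failed. I did not tug the knob to test the clamp directly.

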